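# Fit the hand knob on the pinning press

## Robot

A 6-joint arm with a two-finger parallel gripper is mounted at the origin on the work surface. World frame = base frame: x ahead of the robot, y to its left, z up, the work surface at z = 0. Lengths are in m, angles in rad, forces in N, time in s.
With the tool pointing down it reaches from about 0.275 to 0.75 m from the base axis. Payload 10.2 kg.
Tool frame: the origin (TCP) lies midway between the tips of the shut fingers; the grasp point (between the pads) lies 19 mm behind it (env.hold_point_z is the distance from the TCP to the grasp point, in m); x points along the fingers, z is the direction in which the jaws open and shut, and the axes are right-handed (so a half turn about x gives the same grasp; the last joint's range is limited). The gripper opens to 85 mm and grips with 20 to 120 N. Pads are 22 mm wide; open, the fingers measure 114 mm over their backs; the gripper's body (76 mm by 85 mm) begins 54 mm behind the grasp point. The pads swing forward as they close: fully open they stand 13 mm farther back than shut.
Start: joints at [1.034, 0.313, 1.498, -0, 1.331, -0.223], TCP at [0.162, 0.499, 0.231] pointing down, gripper open.
Joint ranges: [-2.94, 2.94], [-0.97, 2.17], [0.19, 2.56], [-1.23, 4.37], [0.02, 3.11], [-2.88, 2.88]. Speed limits (rad/s): [2.39, 2.39, 3.01, 3.14, 3.14, 3.14].

## Interface

Orientations are given as a unit quaternion [x, y, z, w].
In Python, from bench import env, kinematics, monitor, eyes, job gives the robot as it stands. The module is installed in compiled form; this text tells all that it offers. Calls block until the motion is done:
- env.reach(position, orientation): joint-space move of the TCP to a pose.
- env.movel(position, velocity=0.15, frame=None, guard=None): straight line of the TCP; frame=None keeps the orientation; velocity is the mean speed in m/s. With guard (N) it stops when the force on the tool has changed by that much, and returns True; else False.
- env.set_joints(angles): joint-space move.
- env.release() and env.close_gripper(effort=None): open the fingers fully, or close them until they stop; effort is the grip in N (None keeps the last).
- env.hold(seconds).
- kinematics.ik(position, orientation): joint angles nearest the present ones, or None.
- monitor.sense(): the state.
- eyes.grab_frame(name): name is "scene" or "top" or "wrist"; returns a dict with "frame" (420x560x3 uint8, red, green, blue), "mtx" (3x3 intrinsics, pixels), "view" (4x4, takes a point from world to camera coordinates). Camera axes: x right, y down, z forward; pixel columns grow to the right and rows downward; lengths in m; the calibration is good to about 2 mm. The wrist camera is an equidistant fisheye: a pixel r from the principal point sees the ray r / f radians off the axis. A picture is of the moment at which its call begins. There is no depth.
A pose or a line that the arm cannot do raises env.MotionError and nothing moves.
- job.hand_in(): hands the job in, once; it reports no verdict.
The state is a dict: "clock": time; "joints": joint angles; "qvel": joint speeds; "joint_efforts": joint torques, N m; "position": TCP position; "ee_rot": TCP orientation; "contact_force": force on the tool from outside, world axes, zero at the start; "ft_torque": the same for the moment, N m; "finger_gap": opening from 0.0 (shut) to 1.0 (fully open).
Only numpy, scipy, OpenCV 4.12 (cv2) and the standard library are available. Lean on these libraries where they do the work, as an engineer would, in place of code of your own. Each camera call takes 0.05 s, during which the arm holds its last target. There are 200 camera calls.

## Task

The knife-maker's pinning press has lost its hand knob. Take the red knob, the one with the slotted brass bore, and push it down over the upright spindle of the press, turning it until its slot finds the key and it drops fully home, flat on the crosshead; then let go. Leave the green and the black knob where they lie.

Things in the scene. Friction and masses are not known exactly. Their poses are not given: they have to be found in the camera images.
- red_knob_center (a point): Centre, half-way up, of the loose red round knob: 52 mm across, 36 mm tall, 0.12 kg, standing on the bench. Its upright brass-lined bore goes right through: 22 mm diameter, with one full-height slot 13 mm wide reaching 16.5 mm from the axis. z is up; x points from the axis towards the slot, which a white stripe on the top rim also marks.
- spindle_seat (a point): On the axis of the fixed upright spindle (18 mm thick, top 35 mm above this point, last 11 mm tapered to 8 mm), level with the dark crosshead's top (110 mm over the bench) on which the knob seats. z up; x points to the yellow key: 6 mm wide, out to 14.5 mm from the axis, 18 mm high, on the crosshead's long side away from the robot. It fits within 13 degrees; else the knob stays up on the key.
- green_knob_center (a point): Centre, half-way up, of a loose green knob, 52 mm across and 36 mm tall, with a plain 13 mm round hole without slot: does not fit, to be left alone.
- black_knob_center (a point): Centre, half-way up, of a loose black knob, 52 mm across and 36 mm tall, with a plain 13 mm round hole without slot: does not fit, to be left alone.
Mind the look-alikes: they are no part of the job. There is more than one size of the part that bears red_knob_center; the job needs the smallest.

How it is judged:
On the way:
1. the red knob is lifted clear of the bench (height (world z) of red_knob_center above 0.05 m), for 0.1 s.
At the end, for the whole second after the job is handed in: The red knob sits upright (within 10 degrees) on the spindle, its slot over the key, its centre within 10 mm of the axis and no more than 25 mm above the crosshead (18 mm when flat on it), and stays so, released. The green and black knobs lie within 20 mm of where they started (horizontal distance between red_knob_center and spindle_seat below 0.01 m and z of red_knob_center in the frame of spindle_seat below 0.025 m and angle between red_knob_center's own z axis and vertical below 0.17 rad and angle between the x axis of red_knob_center and the x axis of spindle_seat, either way round below 0.5 rad); the robot touches nothing.
It fails at once if the green knob is moved by more than 20 mm (distance of green_knob_center from where it was at the start of the episode above 0.02 m).
It fails at once if the black knob is moved by more than 20 mm (distance of black_knob_center from where it was at the start of the episode above 0.02 m).
It also fails if it takes over 45 s, if anything falls off the work surface, if the arm or the gripper's body presses on something with over 40 N, if the wrist force passes 120 N, or if a joint passes its speed limit or range.

## Working session

There is one attempt and no reset: what is moved stays moved. The work goes in short steps, each a Python script; the robot and the scene stay as the last script left them, time stands still between calls to the robot, and variables do not carry over. Pictures are saved under pics/ and viewed, about 8 in all and at most 12, crops included, and the job is handed in when it is done.

```bash
mkdir -p pics; python3 - <<'E'
from bench import env, kinematics, monitor, eyes, job
import cv2,numpy as np
for n in("top","scene"):
    f=eyes.grab_frame(n); cv2.imwrite(f"pics/{n}0.png",cv2.resize(f["frame"][:,:,::-1],(800,600),interpolation=cv2.INTER_CUBIC))
    np.savez(f"{n}.npz",**{k:f[k] for k in("mtx","view","frame")})
    print(n,f["mtx"].round(1).tolist(),f["view"].round(3).tolist())
print(monitor.sense())
E
```

```text
top [[433.3, 0.0, 271.3], [0.0, 433.3, 215.1], [0.0, 0.0, 1.0]] [[0.027, -1.0, 0.002, -0.058], [-0.987, -0.027, -0.159, 0.452], [0.159, 0.003, -0.987, 0.849], [0.0, 0.0, 0.0, 1.0]]
scene [[486.5, 0.0, 279.1], [0.0, 486.5, 205.7], [0.0, 0.0, 1.0]] [[0.227, 0.974, 0.006, -0.08], [0.771, -0.176, -0.612, -0.309], [-0.595, 0.143, -0.791, 1.362], [0.0, 0.0, 0.0, 1.0]]
{'clock': 0.1, 'joints': array([ 1.03360838e+00,  3.13426395e-01,  1.49835850e+00,  7.25854500e-06,
        1.33102780e+00, -2.23422447e-01]), 'qvel': array([-0.00036888, -0.00222239, -0.00115169,  0.00373359, -0.00044996,
        0.00149809]), 'joint_efforts': array([ 1.13845585e-03, -4.12900114e+01, -2.60147846e+01, -2.21429186e-04,
        2.93287289e-03, -1.46463279e-06]), 'position': array([0.1619353 , 0.49915514, 0.23077674]), 'ee_rot': array([-0.41590669,  0.57237723,  0.41557128,  0.57158239]), 'contact_force': array([0.10110302, 0.22512282, 0.29197142]), 'ft_torque': array([ 0.02223244, -0.02035449,  0.00262393]), 'finger_gap': 0.9973388238927529}
```

View pics/top0.png

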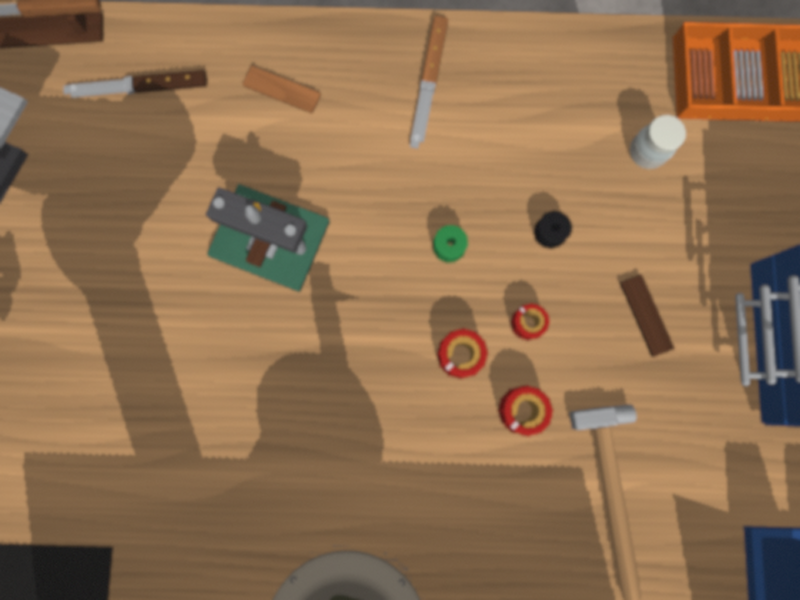

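View pics/scene0.png

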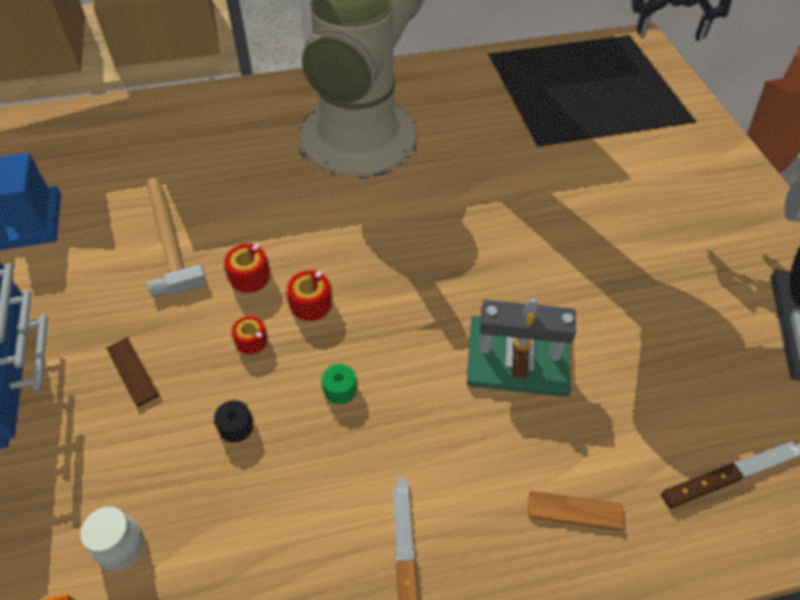

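The top view (800x600) shows three red knobs: small at (531,321), large at (463,353) and (526,411). Green is at (450,242), black at (552,229) and the press spindle at about (253,213). I choose the smallest red one. The next step is a close crop.

```bash
cat > h.py <<'E'
import numpy as np,cv2
from scipy.spatial.transform import Rotation as R
def ray_z(d,u,v,z):
    K,V=d["mtx"],d["view"]; r=V[:3,:3].T@np.linalg.solve(K,[u,v,1]); c=-V[:3,:3].T@V[:3,3]
    return c+r*(z-c[2])/r[2]
def proj(d,p):
    q=d["view"][:3,:3]@p+d["view"][:3,3]; q=d["mtx"]@q; return q[:2]/q[2]
def rot(a):
    "tool down, jaw axis at world angle a"
    z=np.array([np.cos(a),np.sin(a),0]);x=np.array([0,0,-1.]);return R.from_matrix(np.c_[x,np.cross(z,x),z]).as_quat()
E
python3 - <<'E'
from h import *
t=np.load("top.npz");s=np.load("scene.npz")
f=t["frame"][:,:,::-1]
a=f[200:250,347:397];b=f[120:190,140:230]
g=s["frame"][200:260,325:415,::-1]
k=cv2.INTER_CUBIC
im=np.hstack([cv2.resize(a,(400,400),interpolation=k),cv2.resize(b,(400,400*70//90),interpolation=k) if 0 else cv2.copyMakeBorder(cv2.resize(b,(400,311),interpolation=k),0,89,0,0,0)])
cv2.imwrite("pics/c1.png",im)
for n,u,v,z in(("red",531,321,.036),("big1",463,353,.05),("big2",526,411,.05),("green",451,240,.036),("black",553,228,.036),("bolt1",219,203,.11),("bolt2",290,230,.11),("spintip",251,209,.145)):
    print(n,ray_z(t,u*.7,v*.7,z).round(4))
print(ray_z(s,.7*531,.7*302,.145).round(4))
print(ray_z(s,.7*249,.7*328,.036).round(4))
E
```

```text
red [ 0.4388 -0.2503  0.036 ]
big1 [ 0.3892 -0.152   0.05  ]
big2 [ 0.312 -0.239  0.05 ]
green [ 0.5547 -0.135   0.036 ]
black [ 0.5769 -0.2838  0.036 ]
bolt1 [0.5769 0.185  0.11  ]
bolt2 [0.542  0.0876 0.11  ]
spintip [0.5585 0.1332 0.145 ]
[0.5606 0.1327 0.145 ]
[ 0.4385 -0.2498  0.036 ]
```

View pics/c1.png

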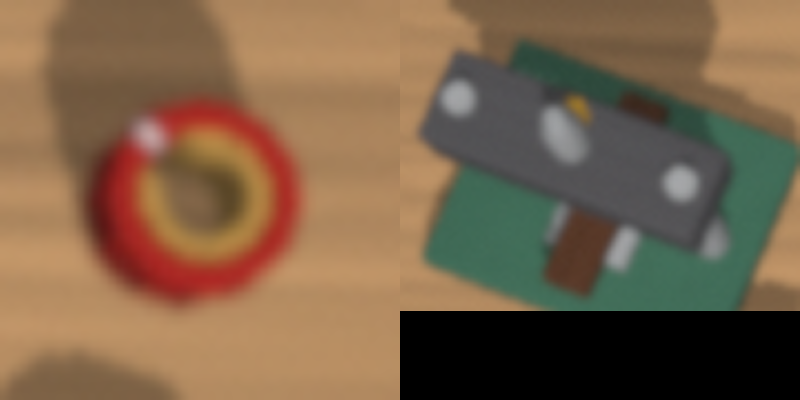

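The crop confirms the choice. The red rim is about 51 mm across, with the stripe up-left at crop (149,134), which puts the slot at about 48° in world. The spindle tip is near (552,118) and the yellow key at (578,108). The crosshead bolts put the key at about -20°. Next I look from close by over each.

```bash
python3 - <<'E'
from bench import env, kinematics, monitor, eyes, job
from h import *
best=None
for a in np.radians(np.arange(0,360,10)):
    q1=kinematics.ik([.4388,-.2503,.004],rot(a)); q2=kinematics.ik([.5595,.133,.16],rot(a-np.radians(68)))
    if q1 is None or q2 is None: continue
    m=max(abs(q1[5]),abs(q2[5])); 
    print(int(np.degrees(a)+.5),q1[5].round(2),q2[5].round(2),end='; ')
    if best is None or m<best[0]: best=(m,a,q1,q2)
m,a,q1,q2=best; print(m,np.degrees(a),q1.round(2),q2.round(2))
env.reach([.53,.133,.27],rot(a-np.radians(68)))
f=eyes.grab_frame("wrist");np.savez("w1.npz",**f)
cv2.imwrite("pics/w1.png",f["frame"][:,:,::-1])
env.reach([.4388,-.2503,.12],rot(a))
g=eyes.grab_frame("wrist");np.savez("w2.npz",**g)
cv2.imwrite("pics/w2.png",g["frame"][:,:,::-1])
cv2.imwrite("pics/w12.png",cv2.resize(np.hstack([f["frame"],g["frame"]])[:,:,::-1],(800,300),interpolation=cv2.INTER_AREA))
print(f["mtx"].round(1),monitor.sense()["clock"])
E
```

```text
0 -0.75 1.22; 10 -0.93 1.04; 20 -1.1 0.87; 30 -1.27 0.69; 40 -1.45 0.52; 50 -1.62 0.34; 60 -1.8 0.17; 70 -1.97 -0.01; 80 -2.15 -0.18; 90 -2.32 -0.35; 100 -2.5 -0.53; 110 -2.67 -0.7; 120 -2.85 -0.88; 160 2.74 -1.58; 170 2.57 -1.75; 180 2.39 -1.93; 190 2.22 -2.1; 200 2.04 -2.27; 210 1.87 -2.45; 220 1.69 -2.62; 230 1.52 -2.8; 270 0.82 2.79; 280 0.65 2.61; 290 0.47 2.44; 300 0.3 2.26; 310 0.12 2.09; 320 -0.05 1.91; 330 -0.23 1.74; 340 -0.4 1.57; 350 -0.58 1.39; 1.0420382636142103 10.0 [-0.75  0.58  1.78 -0.    0.78 -0.93] [ 0.03  0.48  1.44 -0.    1.22  1.04]
[[325.2   0.  283.2]
 [  0.  325.2 202.7]
 [  0.    0.    1. ]] 3.8
```

View pics/w12.png

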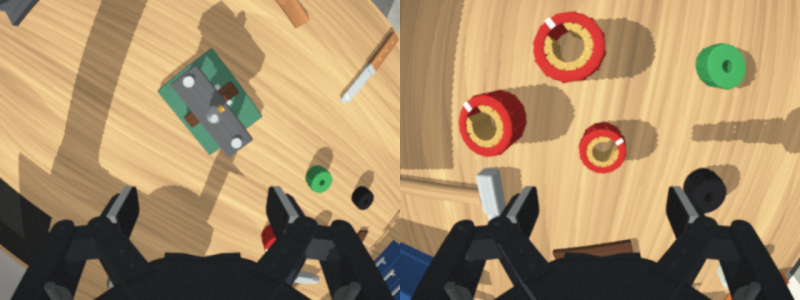

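The wrist pair shows, on the left, the spindle at about (213,118) with the key beside it at (221,108). On the right, the small red knob is centred at (603,148) with its stripe at (619,142). I enlarge both and compute positions with the fisheye model.

```bash
cat >> h.py <<'E'
def fish(d,u,v,z):
    K,V=d["mtx"],d["view"]; p=np.array([(u-K[0,2]),(v-K[1,2])]); r=np.hypot(*p); th=r/K[0,0]
    ray=V[:3,:3].T@np.r_[p/r*np.sin(th),np.cos(th)]; c=-V[:3,:3].T@V[:3,3]
    return c+ray*(z-c[2])/ray[2]
E
python3 - <<'E'
from h import *
f=np.load("w1.npz")["frame"];g=np.load("w2.npz")["frame"]
k=cv2.INTER_CUBIC
a=cv2.resize(f[130:200,260:330],(400,400),interpolation=k);b=cv2.resize(g[165:250,242:327],(400,400),interpolation=k)
cv2.imwrite("pics/c2.png",np.hstack([a,b])[:,:,::-1])
E
```

```text
(no output)
```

View pics/c2.png

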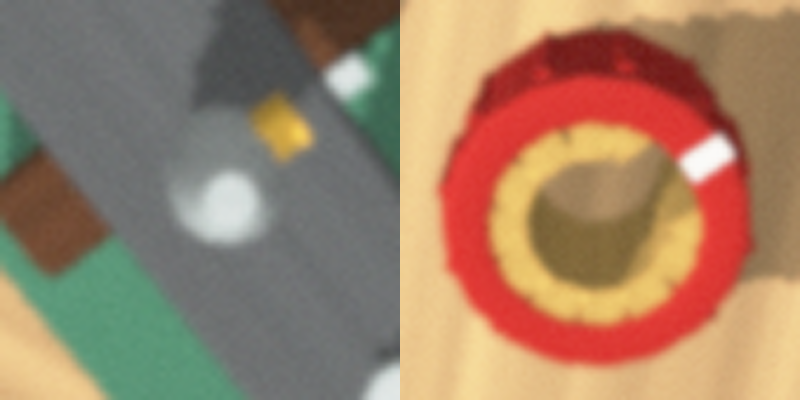

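```bash
python3 - <<'E'
from h import *
f=np.load("w1.npz");g=np.load("w2.npz")
s=fish(f,300.25,165,.145);k=fish(f,260+282/5.714,130+124/5.714,.128)
r=fish(g,242+196/4.706,165+219/4.706,.036);p=fish(g,242+308/4.706,165+158/4.706,.036)
for n,a,b in(("spindle",s,k),("red",r,p)):
    d=(b-a)[:2];print(n,a.round(4),np.hypot(*d).round(4),np.degrees(np.arctan2(d[1],d[0])).round(1))
b1=fish(f,2*188/1.4286*.7+0,0,.11) if 0 else None
for u,v in((188.5,82),(236.5,143)): print(fish(f,u*1.4,v*1.4,.11).round(4))
print([ (np.linalg.norm(fish(g,242+u/4.706,165+219/4.706,.036)-r)) for u in(40,352)])
E
```

```text
spindle [0.5591 0.1357 0.145 ] 0.0124 -13.3
red [ 0.44   -0.2509  0.036 ] 0.0202 39.9
[0.5765 0.1846 0.11  ]
[0.5409 0.0856 0.11  ]
[np.float64(0.024684282519410027), np.float64(0.024698055506014525)]
```

Close-up estimates: spindle (0.559, 0.135), which agrees with the bolt midpoint (0.5587, 0.1351), key about -20°, red knob (0.440, -0.251), slot about 40°. Sizes check out. Grasping now, then a look in the hand.

```bash
python3 - <<'E'
from bench import env, kinematics, monitor, eyes, job
from h import *
a=np.radians(10)
env.movel([.44,-.2507,.12]); print(env.movel([.44,-.2507,.005],velocity=.08,guard=8))
env.close_gripper(50); print(monitor.sense()["finger_gap"],monitor.sense()["contact_force"])
env.movel([.44,-.2507,.2]); 
env.reach([.559,.135,.22],rot(a-np.radians(60)))
g=eyes.grab_frame("wrist");np.savez("w3.npz",**g)
t=eyes.grab_frame("top");np.savez("t3.npz",**t)
im=g["frame"][150:300,183:383];tt=t["frame"][90:240,110:310]
cv2.imwrite("pics/c3.png",cv2.resize(np.vstack([im,tt]),(400*4//2,600*2//2) if 0 else (400,600),interpolation=cv2.INTER_CUBIC)[:,:,::-1])
cv2.imwrite("pics/c3.png",cv2.resize(im,(800,600),interpolation=cv2.INTER_CUBIC)[:,:,::-1])
x=monitor.sense();print(x["clock"],x["position"],x["finger_gap"],x["contact_force"])
E
```

```text
False
0.5657085568191117 [-1.85078312  0.13869379  4.87939906]
9.2333 [0.55911475 0.13424269 0.2199122 ] 0.5619078285621647 [ 0.21616287  0.18154573 -0.48315766]
```

View pics/c3.png

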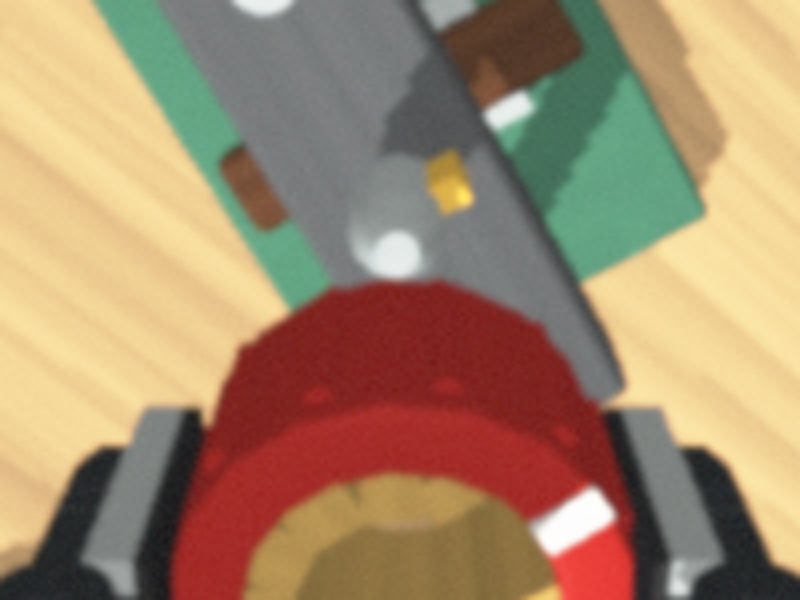

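The knob is held square between the pads. The spindle tip is at crop (397,253) and the key at (450,182). The knob's lower half is cut off, so I take another crop.

```bash
python3 - <<'E'
from h import *
g=np.load("w3.npz")
cv2.imwrite("pics/c4.png",cv2.resize(g["frame"][230:350,203:363],(800,600),interpolation=cv2.INTER_CUBIC)[:,:,::-1])
s=fish(g,282.25,213.2,.145);k=fish(g,183+450/4,150+180/4,.128)
d=(k-s)[:2];print(s.round(4),k.round(4),np.hypot(*d),np.degrees(np.arctan2(d[1],d[0])))
E
```

```text
[0.5592 0.1358 0.145 ] [0.572  0.1336 0.128 ] 0.01307775790530821 -9.645260236406083
```

View pics/c4.png

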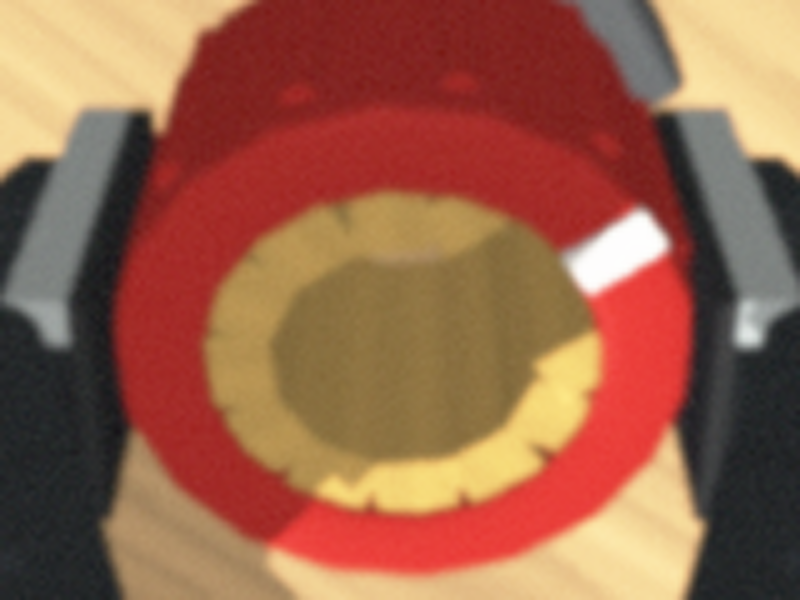

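```bash
python3 - <<'E'
from h import *
g=np.load("w3.npz")
F=lambda u,v:fish(g,203+u/5,230+v/5,.251)[:2]
def fit(P):
    P=np.array([F(*p) for p in P]);A=np.c_[2*P,np.ones(len(P))];x=np.linalg.lstsq(A,(P**2).sum(1),rcond=None)[0]
    return x[:2],np.sqrt(x[2]+x[:2]@x[:2])
c,r=fit([(113,330),(693,330),(403,105),(415,575),(130,425),(675,430),(270,540)]);print(c,r)
c2,r2=fit([(205,350),(600,350),(400,192),(415,515),(235,440),(560,460),(290,215)]);print(c2,r2)
for q in ((617,252),(578,275),(655,228)):
    d=F(*q)-c2;print(np.hypot(*d),np.degrees(np.arctan2(d[1],d[0])))
s=F(655,228)-F(578,275);print(np.degrees(np.arctan2(s[1],s[0])))
E
```

```text
[0.55856417 0.13394823] 0.02438425984595925
[0.55831037 0.13383259] 0.01684967811705299
0.020427577645652898 -17.491386729464068
0.016686616567801866 -18.02297644189635
0.024107410917431904 -16.871891501281368
-14.286631970672804
```

The slot in hand is at about -17.5°, well within tolerance of the key. The knob axis is about 1.7 mm off the spindle, so I correct that and descend guarded.

```bash
python3 - <<'E'
from bench import env, kinematics, monitor, eyes, job
from h import *
p=[.5597,.1360]
env.movel(p+[.165]);env.hold(.3);x=monitor.sense();print(x["position"],x["contact_force"])
hit=env.movel(p+[.116],velocity=.03,guard=12);x=monitor.sense();print(hit,x["position"],x["contact_force"],x["ft_torque"],x["clock"])
E
```

```text
[0.55994729 0.13600775 0.16568552] [-0.20982635  0.04199251 -1.47986484]
False [0.5597766  0.13599333 0.11614588] [ 0.08612458 -0.79112048 -1.1627827 ] [-0.02023715 -0.02407709  0.03397183] 11.8333
```

The knob went down freely, with its bottom about 1 mm above the crosshead, which is past the key. Releasing, retreating and checking.

```bash
python3 - <<'E'
from bench import env, kinematics, monitor, eyes, job
from h import *
env.movel([.5597,.136,.1145],velocity=.02,guard=8)
env.release();env.movel([.5597,.136,.25],velocity=.12)
x=monitor.sense();print(x["clock"],x["contact_force"])
w=eyes.grab_frame("wrist")["frame"][120:320,150:417];s=eyes.grab_frame("scene")["frame"][150:350,120:420]
cv2.imwrite("pics/c5.png",np.hstack([cv2.resize(w,(400,300)),cv2.resize(s,(400,267))[:,:] if 0 else cv2.resize(s,(400,300))])[:,:,::-1])
E
```

```text
13.825 [-0.20424785  0.52008975 -0.99814086]
```

View pics/c5.png

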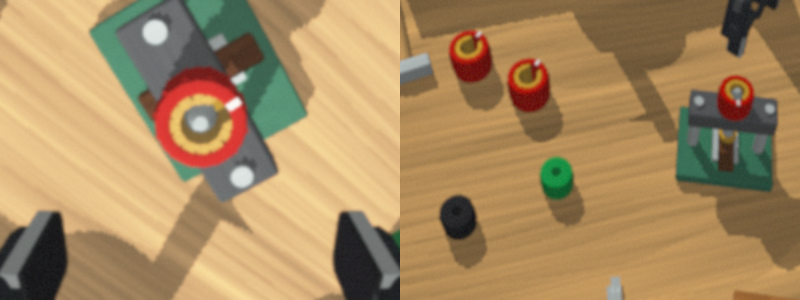

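The knob sits flat on the crosshead with the spindle centred in the bore at (200,122) and the stripe towards the key at (234,104). Green (557,178) and black (458,217) are untouched, and the gripper is clear.

```bash
python3 -c "
from bench import job
job.hand_in()"
```

```text
the job is handed in; nothing more can be done
```

The smallest red knob is on the spindle, released, and the job is handed in; no verdict was reported.

- **Fit:** In the hand the slot was at about -17.5°, close to the key. The 12 N guard did not trip on the way down to about 1 mm above the crosshead, well below the key's top, so the slot had found the key. I then lowered it a last 1.5 mm and let go.
- **Final picture:** It shows the knob flat on the crosshead, the spindle centred in the bore, and the stripe towards the key. The green and black knobs look undisturbed by eye; I did not measure their positions again. The gripper was clear of everything at about 13.8 s on the clock.
- **Disagreement:** The key direction came out at -20° from the crosshead bolts, but -13° and -10° from the yellow key's pixels. The slot angle was within 13° of all three.

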